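# Close the domino box with its sliding lid

### The job

Put the lid back on the domino box: take it from the cork strip, enter it nose first into the grooves at the box's open end, and slide it in just until the brass spring pin pops up into the hole in the lid and stops it. Feel for the catch and do not force the lid (a light to moderate push is enough), and leave the bottle, the cup and the coaster where they are.

Things in the scene. Friction and masses are not known exactly. Their poses are not given: they have to be found in the camera images.
- box: Dark wooden domino box, fixed to the table, 166 long (x) x 77 wide (y) x 43 high. Origin: underside, mid-width, 87 from the open end; z up. The lid slides in along +x from the open end at x = -87; the other end is closed (wall face at x = +71, which the lid does not reach). At the open end a sill, top at z = 30, runs from x = -87 to -40, no wall above it. Dominoes lie inside, clear below the lid.
- box_mouth (a point): Centre of the open end of the grooves: box x = -87, y = 0, z = 33.75; axes as the box. Grooves run along both long sides: 63 between their sides, floor at z = 30, underside of the lips at z = 37.5. Lips (and an end board at the closed end) reach up to z = 43 with a 51 wide gap between them, so the lid cannot go in from above.
- button (a joint): Brass round-topped pin, 10 across, sprung up 5 mm out of the sill. 0 = up, positive = pressed (m). Spring 2 N, 4 N when level. It sits at y = 0 on a clamped plate, anywhere from box x = -75 to -50 (not measured). The lid's ramped nose rides over it; once the lid's hole is over it, it pops up and blocks the lid: the lid then stops dead and is home.
- lid_center (a point): Centre of the loose pale wooden lid: plate 150 long (x) x 60 wide (y) x 6 thick, about 50 g. Its +x end is the nose, which goes in first; a hole 13 (x) x 15 (y) lies at x = -37, near the trailing end (x = -75). It starts on the cork strip, right way up. Home, its centre is at box x = -39 to -11 as the pin has it, y = 0, z = 33 to 34.5.
- lid_nose (a point): Middle of the lid's nose edge: lid x = +75, half-way up; axes as the lid. The underside ramps up 4 mm over the last 16 mm, which are 57 wide. Held by its sides near the trailing end, the lid slides in only until the fingers meet the box; the rest must be pushed from behind, where its end stays outside the box or level with it.
- mat: Cork strip fixed to the table, 130 x 44 x 14 high, under the lid; 8 mm of the lid overhang it on each long side. Origin: centre of its underside.
- bottle_center (a point): Green glass beer bottle, 62 diameter, 230 high, standing; point half-way up. To be left alone.
- cup_center (a point): White enamel mug, 80 diameter, 75 high, standing, handle at its +y; point half-way up. To be left alone.
- coaster_center (a point): Heavy pewter coaster, 94 diameter, 11 thick, lying on the table; point at its centre. To be left alone.
- lid: The same lid, origin on its underside, 3 mm below lid_center. Pressing it against the box or the pin with over 25 N would damage them: push with about 10 N and stop when it catches.

How it is judged:
On the way:
1. the lid's nose is in the grooves, at least 20 mm past the open end (x of lid_nose in the frame of box between -0.067 and 0.066 m and z of lid_nose in the frame of box between 0.029 and 0.039 m and y of lid_nose in the frame of box between -0.006 and 0.006 m), for 0.1 s.
At the end, for the whole second after the job is handed in: The lid is in the grooves, level, in line with the box (3 mm, 0.05 rad) and at rest, its centre at box x = -9 to -40 mm, and the brass pin is up in the lid's hole (pressed less than 1.5 mm) (x of lid_center in the frame of box between -0.04 and -0.009 m and y of lid_center in the frame of box between -0.003 and 0.003 m and z of lid_center in the frame of box between 0.031 and 0.037 m and angle between the x axis of lid_center and the x axis of box, either way round below 0.05 rad and value of joint button below 0.0015 m and linear speed of lid below 0.01 m/s); the robot touches nothing.
It fails at once if the lid is forced: more than 25 N between lid and box (contact force between lid and box above 25 N).
It fails at once if the bottle is moved more than 20 mm or tipped (distance of bottle_center from where it was at the start of the episode above 0.02 m or angle between bottle_center's own z axis and vertical above 0.3 rad).
It fails at once if the cup is moved more than 20 mm or tipped (distance of cup_center from where it was at the start of the episode above 0.02 m or angle between cup_center's own z axis and vertical above 0.3 rad).
It fails at once if the coaster is moved more than 20 mm or tipped (distance of coaster_center from where it was at the start of the episode above 0.02 m or angle between coaster_center's own z axis and vertical above 0.3 rad).
It also fails if it takes over 51 s, if anything falls off the work surface, if the arm or the gripper's body presses on something with over 40 N, if the wrist force passes 120 N, or if a joint passes its speed limit or range.

### The arm

A 7-joint arm with a two-finger parallel gripper is mounted at the origin on the work surface. World frame = base frame: x ahead of the robot, y to its left, z up, the work surface at z = 0. Lengths are in m, angles in rad, forces in N, time in s.
With the tool pointing down it reaches from about 0.425 to 0.875 m from the base axis. Payload 4.7 kg.
Tool frame: the origin (TCP) lies on the centre line of the jaws, within the pads' length; the fingertips stand manip.tcp_to_tips ahead of it and the grasp point (between the pads) lies 11 mm behind it (manip.tcp_to_tips is the distance from the TCP to the fingertips, in m); z points along the fingers, y is the line along which they close (so a half turn about z gives the same grasp; the last joint's range is limited). The gripper opens to 87 mm and grips with 3 to 60 N. Pads are 19 mm wide; open, the fingers measure 117 mm over their backs; the gripper's body (75 mm by 190 mm) begins 51 mm behind the grasp point.
Start: joints at [1.216, 0.321, -0.07, 1.45, 0.023, 1.371, -0.057], TCP at [0.234, -0.606, 0.231] pointing down, gripper open.
Joint ranges: [-2.86, 2.86], [-0.3, 2.09], [-1.38, 1.24], [0.06, 2.45], [-1.56, 4.7], [0.09, 2.05], [-2.69, 2.69]. Speed limits (rad/s): [2.57, 2.57, 3.14, 3.14, 3.14, 3.14, 3.14].

### API

Orientations are given as a rotation vector (axis times angle).
In Python, from cell import manip gives the robot as it stands.
- The arm moves only by the tool send_rows, never from a script. Its argument "deltas" is one flat list of numbers, 7 for each row, row after row: the finger opening in mm, from 0 to 87, then the shift along the tool's x, y, z in units of 30 mm (1.0 is 30 mm), then the turn, a rotation vector about the tool's x, y, z in units of 6 degrees (1.0 is 6 degrees). In form: [fingers, dx, dy, dz, wx, wy, wz, fingers, dx, dy, dz, wx, wy, wz, ...]. A call has 1 to 12 rows; each row is the pose to reach, as a shift and turn from the pose commanded when the call began, along the tool's axes at that moment; what a row does not reach only later rows make up. A row lasts 1/10 s, in which the tool goes at most 50 mm and 8.59 degrees, less where a joint would pass 70% of its speed; a pose out of reach is approached as far as the arm can. A call with a gripper value outside its range is refused whole. The fingers move at their own pace and stop on an object; the grip force is fixed at half the most. Time passes only in rows, so rows that repeat a pose let the fingers close. It gives the time, the measured TCP pose, the force, the opening and the grip force at its end, in the units of the state.
- manip.state(): the state, without advancing time (a new reading comes with each control period).
- manip.read_camera(name): name is "side" or "top" or "wrist"; returns the picture (400x640x3 uint8, red, green, blue); there is no depth.
- manip.camera_model(name): a dict with "fx", "fy", "cx", "cy" (pixels), "rvec" (rotation vector, rad) and "tvec" (3), from world to camera coordinates, as OpenCV has them; the wrist camera has in their place "T_tool_cam" (4x4, takes a point from camera to tool coordinates, whose origin is the TCP and whose axes are the flange's). Camera axes: x right, y down, z forward; pixel columns grow to the right and rows downward; lengths in m; the calibration is good to about 2 mm. A picture is of the moment at which its call begins: read the wrist's pose just before it. camera_model takes no time and is no camera call.
- manip.hand_in(): hands the job in; it is judged then, once.
The state is a dict: "t": time; "q": joint angles; "joint_velocities": joint speeds; "effort": joint torques, N m; "position": TCP position; "ee_rot": TCP orientation; "force": force on the tool from outside, world axes, zero at the start; "torque": the same for the moment, N m; "grip_width": opening from 0.0 (shut) to 1.0 (fully open); "grip_force": force on a finger pad.
Only numpy, scipy, OpenCV 4.12 (cv2) and the standard library are available. Lean on these libraries where they do the work, as an engineer would, in place of code of your own. Each camera call takes 0.05 s, during which the arm holds its last target. There are 200 camera calls.

## Working session

There is one attempt and no reset: what is moved stays moved. The work goes in short steps, Python scripts to look and compute and a tool call to move; the robot and the scene stay as the last step left them, time stands still between calls to the robot, and variables do not carry over. Pictures are saved under pics/ and viewed, at most 10 in all, crops included, and the job is handed in when it is done.

Besides the shell and the picture viewer there is one more tool, called as name(argument=value, ...) on one line, values as JSON. send_rows: Moves the arm, as the interface text tells. Its arguments: {"type":"object","properties":{"deltas":{"type":"array","items":{"type":"number"}}},"required":["deltas"]}

```bash
mkdir -p pics
python3 - <<'E'
from cell import manip
import cv2,numpy as np
s=manip.state();print({k:np.round(v,3).tolist() for k,v in s.items()},manip.tcp_to_tips)
ims=[]
for n in("top","side"):
    im=manip.read_camera(n)[...,::-1];cv2.imwrite(f"pics/{n}0.png",im)
    m=manip.camera_model(n);print(n,{k:np.round(v,4).tolist() for k,v in m.items()})
print(manip.camera_model("wrist"))
E
```

```text
{'t': 0.0, 'q': [1.216, 0.322, -0.07, 1.452, 0.023, 1.371, -0.057], 'joint_velocities': [0.001, 0.0, -0.0, 0.001, 0.0, 0.001, -0.0], 'effort': [0.001, -49.129, -0.404, -31.252, -0.064, 0.044, 0.0], 'position': [0.234, -0.606, 0.229], 'ee_rot': [-3.087, -0.576, 0.001], 'force': [-0.091, 0.375, -0.341], 'torque': [-0.002, 0.007, 0.007], 'grip_force': 0.0, 'grip_width': 1.002} 0.008
top {'fx': 439.049, 'fy': 439.049, 'cx': 325.1112, 'cy': 194.2183, 'rvec': [2.1702, -2.184, 0.1094], 'tvec': [-0.0766, 0.5799, 1.0116]}
side {'fx': 409.4347, 'fy': 409.4347, 'cx': 316.8783, 'cy': 198.8188, 'rvec': [0.6496, -2.4786, 1.3119], 'tvec': [0.4602, 0.2616, 0.5403]}
{'fx': 308.53591809274417, 'fy': 308.53591809274417, 'cx': 319.3877808639144, 'cy': 202.96543574741227, 'T_tool_cam': array([[-1.66026394e-04, -9.53551707e-01, -3.01229340e-01,
         8.36615308e-02],
       [ 9.99999804e-01, -3.40053127e-04,  5.25287074e-04,
         6.54390531e-05],
       [-6.03322365e-04, -3.01229194e-01,  9.53551576e-01,
        -1.55133199e-01],
       [ 0.00000000e+00,  0.00000000e+00,  0.00000000e+00,
         1.00000000e+00]])}
```

View pics/top0.png

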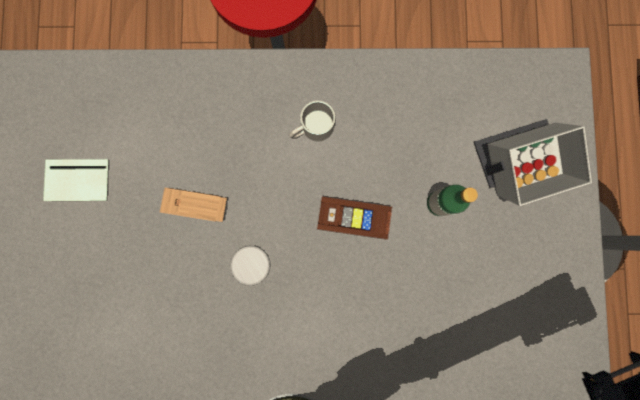

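View pics/side0.png

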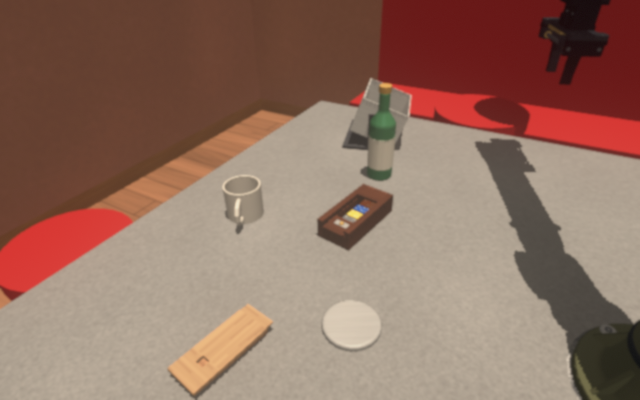

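The top view shows the lid at about (194,205) with its hole at (177,202), so the nose points right. The box is at (354,217) with its open end on the left, and the coaster is at (250,265), the cup at (317,120) and the bottle at (450,198).

```bash
cat > h.py <<'E'
from cell import manip
import cv2,numpy as np
from scipy.spatial.transform import Rotation as R
def ray(n,uv,z,st=None):
    m=manip.camera_model(n)
    d=np.c_[(np.atleast_2d(uv)-[m['cx'],m['cy']])/[m['fx'],m['fy']],np.ones(len(np.atleast_2d(uv)))]
    if n=="wrist":
        T=m['T_tool_cam'];Rt=R.from_rotvec(st['ee_rot']).as_matrix()
        W=Rt@T[:3,:3];c=Rt@T[:3,3]+st['position']
    else:
        W=cv2.Rodrigues(np.array(m['rvec'],float))[0].T;c=-W@np.array(m['tvec'],float)
    d=d@W.T
    return c+d*((z-c[2])/d[:,2])[:,None]
def rect(mask,n,z,st=None):
    cs=cv2.findContours(mask.astype(np.uint8),cv2.RETR_EXTERNAL,cv2.CHAIN_APPROX_NONE)[0]
    c=max(cs,key=cv2.contourArea)[:,0]
    p=ray(n,c.astype(float),z,st)[:,:2]
    (x,y),(w,h),a=cv2.minAreaRect((p*1000).astype(np.float32))
    if w<h:w,h,a=h,w,a+90
    a=(a+90)%180-90
    return np.round([x,y,w,h,a],1),c
E
python3 - <<'E'
from h import *
for n in("top","side"):
    im=cv2.imread(f"pics/{n}0.png");h=cv2.cvtColor(im,cv2.COLOR_BGR2HSV).astype(int)
    H,S,V=h[...,0],h[...,1],h[...,2]
    L=(H>5)&(H<22)&(S>90)&(V>130);B=((H<12)|(H>170))&(S>90)&(V<110)
    if n=="top":
        L[:,260:]=0;L[:150]=0;L[300:]=0;B[:,:300]=0;B[:,410:]=0;B[:180]=0;B[260:]=0
    else:
        L[:290]=0;L[:,:150]=0;L[:,290:]=0;B[:180]=0;B[260:]=0;B[:,:300]=0;B[:,410:]=0
    print(n,"lid",rect(L,n,.020)[0],"box",rect(B,n,.043)[0])
    if n=="top": print(ray(n,[[177,202],[250,265]],.015),ray(n,[[318,123]],.04),ray(n,[[450,198]],.1))
    else: print(ray(n,[[202,360]],.02),ray(n,[[352,324]],.011))
E
```

```text
top lid [557.8 233.4 150.7  61.1  80.2] box [ 524.3 -146.8  162.6   76.3   81.1]
[[0.56406104 0.27300625 0.015     ]
 [0.41414759 0.09774502 0.015     ]] [[ 0.74806468 -0.06441055  0.04      ]] [[ 0.56261106 -0.35471551  0.1       ]]
side lid [555.3 232.6 150.9  63.4  80.2] box [ 511.  -126.6  191.3   93.2   81.4]
[[0.56411111 0.26752371 0.02      ]] [[0.40954903 0.10166818 0.011     ]]
```

```bash
cat >> h.py <<'E'
def go(x,y,z,yaw):
    "delta in units from the current state to TCP x,y,z with tool x at world angle yaw (deg), z down"
    s=manip.state();Rc=R.from_rotvec(s['ee_rot'])
    Rt=R.from_euler('z',yaw,degrees=True)*R.from_euler('x',180,degrees=True)
    print(np.round(Rc.inv().apply(np.array([x,y,z])-s['position'])/.03,3),np.round(np.degrees((Rc.inv()*Rt).as_rotvec())/6,3),"t",round(s['t'],2))
E
python3 -c "
from h import *
go(.54,-.05,.22,81)"
```

```text
[ 16.191 -13.607   0.341] [-1.500e-02 -7.000e-03 -9.979e+00] t 0.1
```

send_rows(deltas=[87, 16.2, -13.6, 0.34, 0, 0, -9.98, 87, 16.2, -13.6, 0.34, 0, 0, -9.98, 87, 16.2, -13.6, 0.34, 0, 0, -9.98, 87, 16.2, -13.6, 0.34, 0, 0, -9.98, 87, 16.2, -13.6, 0.34, 0, 0, -9.98, 87, 16.2, -13.6, 0.34, 0, 0, -9.98, 87, 16.2, -13.6, 0.34, 0, 0, -9.98, 87, 16.2, -13.6, 0.34, 0, 0, -9.98, 87, 16.2, -13.6, 0.34, 0, 0, -9.98, 87, 16.2, -13.6, 0.34, 0, 0, -9.98, 87, 16.2, -13.6, 0.34, 0, 0, -9.98, 87, 16.2, -13.6, 0.34, 0, 0, -9.98])

```text
t: 1.3
position: [0.5242, -0.0791, 0.2208]
ee_rot: [2.389, 2.04, -0.001]
force: [1.0, -1.1, -0.7]
grip_width: 0.998
grip_force: 0.0
```

send_rows(deltas=[87, 0, 0, 0, 0, 0, 0, 87, 0, 0, 0, 0, 0, 0, 87, 0, 0, 0, 0, 0, 0, 87, 0, 0, 0, 0, 0, 0])

```text
t: 1.7
position: [0.5232, -0.0829, 0.2207]
ee_rot: [2.392, 2.037, -0.002]
force: [-0.0, -0.8, -1.1]
grip_width: 1.002
grip_force: 0.0
```

Run:
```python
from h import *
s=manip.state();im=manip.read_camera("wrist")[...,::-1]
print(s['position'],s['ee_rot'],s['joint_velocities'].__abs__().max() if hasattr(s['joint_velocities'],'max') else '')
cv2.imwrite("pics/w1.png",im);np.save("w1.npy",np.r_[s['position'],s['ee_rot']])
h=cv2.cvtColor(np.ascontiguousarray(im),cv2.COLOR_BGR2HSV).astype(int);H,S,V=h[...,0],h[...,1],h[...,2]
B=((H<12)|(H>170))&(S>90)&(V<120)
r,c=rect(B,"wrist",.043,s);print(r,c.min(0),c.max(0))
go(.565,.20,.20,80.2)
```

```text
[ 0.52316935 -0.08286667  0.22065549] [ 2.39192219e+00  2.03665228e+00 -1.50843097e-03] 0.00337978471494092
[ 526.5 -124.7  130.7   77.3   80.9] [293 162] [363 269]
[ 9.525 -0.127  0.685] [-0.004  0.006  0.106] t 1.75
```

View pics/w1.png

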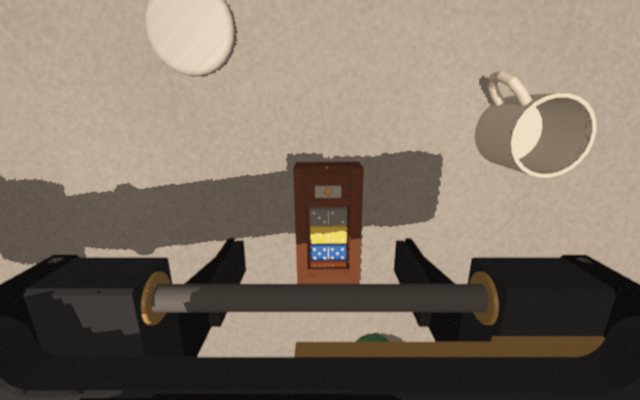

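The wrist view shows the box with its open end at the top, around row 162. The brass pin is at (328,192), the box edges are near columns 295 and 362, and the fingers hide the far end.

Run:
```python
from h import *
a=np.load("w1.npy");s={'position':a[:3],'ee_rot':a[3:]}
im=cv2.imread("pics/w1.png");h=cv2.cvtColor(im,cv2.COLOR_BGR2HSV).astype(int);H,S,V=h[...,0],h[...,1],h[...,2]
B=((H<12)|(H>170))&(S>90)&(V<130)
B[:155]=0
E=[]
for r in range(180,275,2):
    c=np.where(B[r,270:390])[0]+270;E.append([c.min()-.5,c.max()+.5,r])
E=np.array(E);
l=ray("wrist",E[:,[0,2]],.043,s)[:,:2];r=ray("wrist",E[:,[1,2]],.043,s)[:,:2]
for p in(l,r,(l+r)/2):
    f=cv2.fitLine((p*1000).astype(np.float32),cv2.DIST_HUBER,0,.01,.01).ravel()
    print("angle",np.degrees(np.arctan2(f[1],f[0]))%180,"x at y=-65:",f[2]+(-65-f[3])*f[0]/f[1],"y=-150",f[2]+(-150-f[3])*f[0]/f[1])
print("w",np.linalg.norm(l-r,axis=1).mean())
print("end z0",ray("wrist",[[329,162]],0,s),"sill",ray("wrist",[[329,173]],.03,s),"pin",ray("wrist",[[328,192]],.034,s))
print(V[150:200,345].tolist())
```

```text
angle 90.09297 x at y=-65: 491.332 y=-150 491.4699
angle 72.840546 x at y=-65: 581.7757 y=-150 555.52966
angle 81.26185 x at y=-65: 535.8991 y=-150 522.83435
w 0.06826867374649144
end z0 [[ 0.5378007  -0.06797481  0.        ]] sill [[ 0.53585984 -0.07508907  0.03      ]] pin [[ 0.53140355 -0.09600637  0.034     ]]
[183, 181, 179, 178, 176, 155, 121, 99, 96, 96, 96, 81, 61, 51, 52, 55, 63, 65, 64, 65, 64, 62, 62, 65, 65, 65, 66, 67, 69, 69, 68, 67, 68, 67, 68, 69, 67, 68, 69, 68, 71, 70, 68, 67, 66, 65, 65, 66, 68, 71]
```

send_rows(deltas=[87, 9.5, -0.1, 0.7, 0, 0, 0.1, 87, 9.5, -0.1, 0.7, 0, 0, 0.1, 87, 9.5, -0.1, 0.7, 0, 0, 0.1, 87, 9.5, -0.1, 0.7, 0, 0, 0.1, 87, 9.5, -0.1, 0.7, 0, 0, 0.1, 87, 9.5, -0.1, 0.7, 0, 0, 0.1, 87, 9.5, -0.1, 0.7, 0, 0, 0.1, 87, 9.5, -0.1, 0.7, 0, 0, 0.1, 87, 9.5, -0.1, 0.7, 0, 0, 0.1, 87, 9.5, -0.1, 0.7, 0, 0, 0.1, 87, 9.5, -0.1, 0.7, 0, 0, 0.1])

```text
t: 2.85
position: [0.5659, 0.1993, 0.2]
ee_rot: [2.401, 2.024, -0.0]
force: [0.3, 0.3, -0.6]
grip_width: 0.998
grip_force: 0.0
```

Run:
```python
from h import *
s=manip.state();im=np.ascontiguousarray(manip.read_camera("wrist")[...,::-1])
print(s['position'],np.abs(s['joint_velocities']).max())
cv2.imwrite("pics/w2.png",im);np.save("w2.npy",np.r_[s['position'],s['ee_rot']])
h=cv2.cvtColor(im,cv2.COLOR_BGR2HSV).astype(int);H,S,V=h[...,0],h[...,1],h[...,2]
L=(H>5)&(H<22)&(S>80)&(V>120);L[:, :200]=0;L[:,450:]=0;L[300:]=0
r,c=rect(L,"wrist",.020,s);print(r,c.min(0),c.max(0))
```

```text
[0.5658517  0.19926088 0.20003851] 0.007884782768526246
[557.5 231.7 150.6  61.5  80.3] [275  82] [335 221]
```

View pics/w2.png

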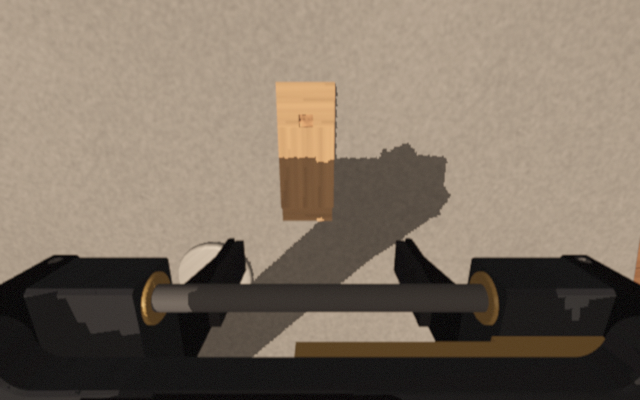

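The lid lies at about columns 276–336, rows 82–220, with its hole at (305,121). This agrees with the top camera to about 2 mm.

```bash
python3 -c "
from h import *
go(.568,.293,.06,80.3)
go(.568,.293,.014,80.3)"
```

```text
[ 3.083 -0.454  4.666] [ 0.005  0.006 -0.003] t 2.9
[ 3.084 -0.455  6.2  ] [ 0.005  0.006 -0.003] t 2.9
```

send_rows(deltas=[87, 1.5, -0.22, 2.2, 0, 0, 0, 87, 3.08, -0.45, 4.0, 0, 0, 0, 87, 3.08, -0.45, 4.6, 0, 0, 0, 87, 3.08, -0.45, 5.2, 0, 0, 0, 87, 3.08, -0.45, 5.8, 0, 0, 0, 87, 3.08, -0.45, 6.2, 0, 0, 0, 87, 3.08, -0.45, 6.2, 0, 0, 0, 87, 3.08, -0.45, 6.2, 0, 0, 0])

```text
t: 3.7
position: [0.569, 0.2937, 0.0154]
ee_rot: [2.4, 2.025, 0.003]
force: [-0.5, 0.6, -0.2]
grip_width: 1.001
grip_force: 0.0
```

```bash
python3 -c "
from h import *
s=manip.state();print(s['force'],s['position']);go(.568,.293,.014,80.3)"
```

```text
[-0.51899974  0.61233058 -0.18046529] [0.56895839 0.29369761 0.01535017]
[-0.028 -0.028  0.045] [ 0.021 -0.007  0.001] t 3.7
```

send_rows(deltas=[40, 0, 0, 0, 0, 0, 0, 40, 0, 0, 0, 0, 0, 0, 40, 0, 0, 0, 0, 0, 0, 40, 0, 0, 0, 0, 0, 0, 40, 0, 0, 0, 0, 0, 0, 40, 0, 0, 0, 0, 0, 0])

```text
t: 4.3
position: [0.5677, 0.2945, 0.0142]
ee_rot: [2.399, 2.028, 0.0]
force: [-1.2, -1.0, 2.8]
grip_width: 0.681
grip_force: 30.0
```

```bash
python3 -c "
from h import *
s=manip.state();print(s['force'],s['position'],s['grip_width']*87,s['grip_force'])"
```

```text
[-1.17721952 -0.9714136   2.81103613] [0.56766116 0.29445486 0.01422816] 59.28620654959356 30.000004470348358
```

```bash
python3 -c "
from h import *
go(.5616,.094,.070,81.1)"
```

```text
[-6.622  0.915 -1.858] [ 0.004  0.001 -0.115] t 4.3
```

send_rows(deltas=[40, 0, 0, -0.5, 0, 0, 0, 40, 0, 0, -1.2, 0, 0, 0, 40, 0, 0, -1.86, 0, 0, 0, 40, -1, 0.14, -1.86, 0, 0, -0.1, 40, -2, 0.28, -1.86, 0, 0, -0.12, 40, -3, 0.42, -1.86, 0, 0, -0.12, 40, -4, 0.55, -1.86, 0, 0, -0.12, 40, -5, 0.7, -1.86, 0, 0, -0.12, 40, -6, 0.85, -1.86, 0, 0, -0.12, 40, -6.62, 0.92, -1.86, 0, 0, -0.12, 40, -6.62, 0.92, -1.86, 0, 0, -0.12, 40, -6.62, 0.92, -1.86, 0, 0, -0.12])

```text
t: 5.5
position: [0.5618, 0.0947, 0.0704]
ee_rot: [2.387, 2.043, 0.002]
force: [-0.2, 1.6, -0.3]
grip_width: 0.684
grip_force: 30.0
```

Run:
```python
from h import *
s=manip.state();print(s['force'],s['torque'],s['position'],s['grip_width']*87)
im=np.ascontiguousarray(manip.read_camera("wrist")[...,::-1]);cv2.imwrite("pics/w3.png",im)
t=np.ascontiguousarray(manip.read_camera("top")[...,::-1]);cv2.imwrite("pics/t3.png",t)
np.save("w3.npy",np.r_[s['position'],s['ee_rot']])
cv2.imwrite("pics/v3.png",np.vstack([cv2.resize(im[50:300,150:500],(700,380*0+290),interpolation=3),cv2.resize(t[140:280,200:420],(700,300),interpolation=3)]))
```

```text
[-0.21502903  1.57246178 -0.2625411 ] [ 0.07348089 -0.11625194 -0.01944891] [0.56183036 0.09470251 0.07037106] 59.50551254174687
```

View pics/v3.png

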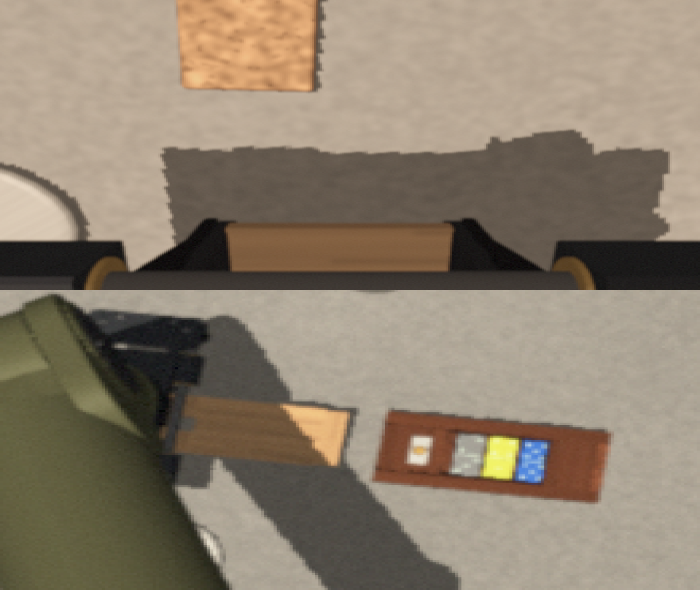

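The lid is held straight, its nose a little short of the open end and the brass pin plate visible. I'll lower it to groove height and measure the alignment.

send_rows(deltas=[40, 0, 0, 0.5, 0, 0, 0, 40, 0, 0, 1.0, 0, 0, 0, 40, 0, 0, 1.31, 0, 0, 0, 40, 0, 0, 1.31, 0, 0, 0, 40, 0, 0, 1.31, 0, 0, 0])

```text
t: 6.1
position: [0.5612, 0.0943, 0.0297]
ee_rot: [-2.385, -2.043, 0.001]
force: [0.1, -0.2, -0.6]
grip_width: 0.682
grip_force: 30.0
```

Run:
```python
from h import *
s=manip.state();print(s['force'],s['position'],s['ee_rot'])
t=np.ascontiguousarray(manip.read_camera("top")[...,::-1]);cv2.imwrite("pics/t4.png",t)
d=np.ascontiguousarray(manip.read_camera("side")[...,::-1]);cv2.imwrite("pics/s4.png",d)
cv2.imwrite("pics/v4.png",np.vstack([cv2.resize(d[150:330,180:420],(720,540)*1,interpolation=3)]))
h=cv2.cvtColor(t,cv2.COLOR_BGR2HSV).astype(int);H,S,V=h[...,0],h[...,1],h[...,2]
def edges(M,cols,z,w):
    a=[]
    for c in cols:
        r=np.where(M[170:260,c])[0]+170
        a.append([c,r.min()-.5,r.max()+.5])
    a=np.array(a,float);o=[]
    for k in(1,2):
        q=np.polyfit(a[:,0],a[:,k],1);print(" rms",np.std(a[:,k]-np.polyval(q,a[:,0])).round(2))
        e=np.array([cols[0],cols[-1]]);o.append(ray("top",np.c_[e,np.polyval(q,e)],z)[:,:2]*1000)
    m=(o[0]+o[1])/2;v=m[0]-m[1]
    print("mid",m.round(1).tolist(),"ang",np.degrees(np.arctan2(v[1],v[0])).round(2),"edge ang",[np.degrees(np.arctan2(*(x[0]-x[1])[::-1])).round(2) for x in o],"w",np.linalg.norm(o[0]-o[1],axis=1)*abs(np.sin(np.radians(81))))
    return m
L=(H>5)&(H<25)&(S>90)&(V>90)
nz=np.where(L[190:250,255:318].sum(0)>15)[0]+255;print("lid cols",nz.min(),nz.max(), ray("top",[[nz.max()+.5,214]],.0365))
lm=edges(L,range(max(nz.min()+2,262),nz.max()-9),.0365,60)
B=((H<12)|(H>170))&(S>90)&(V<130)
bm=edges(B,range(324,386),.043,77)
for y in(-65,50):
  print(y,[ (m[0]+(y-m[0][1])*(m[1]-m[0])[0]/(m[1]-m[0])[1])[0].round(1) for m in(lm,bm)])
```

```text
[ 0.08949396 -0.15445173 -0.63018606] [0.56121921 0.09431188 0.02974765] [-2.38541170e+00 -2.04284524e+00  1.11049864e-03]
lid cols 262 308 [[ 0.5324121  -0.04108654  0.0365    ]]
 rms 0.37
 rms 0.31
mid [[556.4, 62.9], [544.5, -16.6]] ang 81.46 edge ang [np.float64(81.73), np.float64(81.19)] w [59.18961897 59.88732397]
 rms 0.3
 rms 0.44
mid [[535.1, -77.3], [513.0, -218.6]] ang 81.08 edge ang [np.float64(81.34), np.float64(80.82)] w [75.33734222 76.49010973]
-65 [np.float64(537.2), np.float64(537.1)]
50 [np.float64(554.5), np.float64(555.1)]
```

View pics/v4.png

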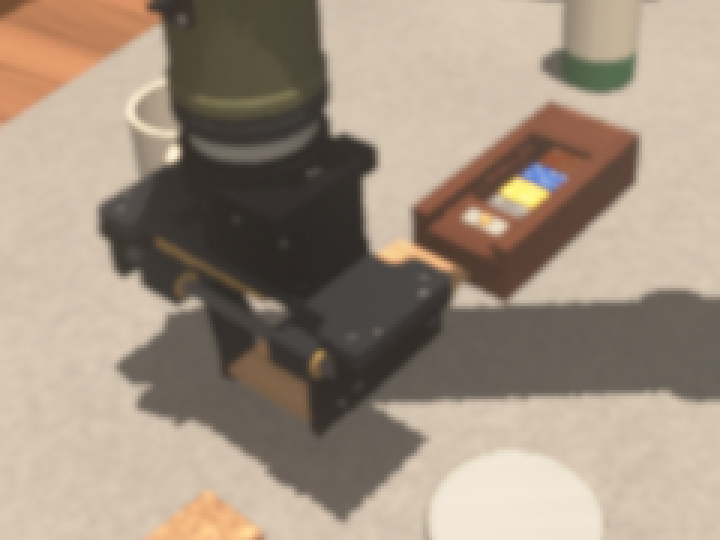

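send_rows(deltas=[40, -0.2, 0, -0.02, 0, 0, 0, 40, -0.4, 0, -0.02, 0, 0, 0, 40, -0.6, 0, -0.02, 0, 0, 0, 40, -0.68, 0, -0.02, 0, 0, 0, 40, -0.74, 0, -0.02, 0, 0, 0, 40, -0.8, 0, -0.02, 0, 0, 0, 40, -0.85, 0, -0.02, 0, 0, 0, 40, -0.9, 0, -0.02, 0, 0, 0, 40, -0.95, 0, -0.02, 0, 0, 0, 40, -1.0, 0, -0.02, 0, 0, 0, 40, -1.0, 0, -0.02, 0, 0, 0])

```text
t: 7.3
position: [0.557, 0.0641, 0.031]
ee_rot: [2.387, 2.043, -0.0]
force: [0.5, 1.2, -0.3]
grip_width: 0.683
grip_force: 30.0
```

```bash
cat > st.py <<'E'
from h import *
P=[];F=[]
for i in range(3):
    s=manip.state();P.append(s['position']);F.append(s['force']);t=manip.read_camera("top")
s=manip.state()
u=np.array([-np.cos(np.radians(81.1)),-np.sin(np.radians(81.1)),0]);v=np.array([-u[1],u[0],0])
p=np.mean(P,0);f=np.mean(F,0);yaw=R.from_rotvec(s['ee_rot']).as_matrix()[:2,0]
d=p-[.537,-.066,0]
print("box-frame tcp x %.1f y %.1f z %.1f"%(d@u*1000-87,d@v*1000,p[2]*1000),"F along %.1f lat %.1f up %.1f"%(f@u,f@v,f[2]),"tau",s['torque'].round(2),"yaw",np.degrees(np.arctan2(yaw[1],yaw[0])).round(2),"t",round(s['t'],2),"grip",round(s['grip_width']*87,1),s['grip_force'])
E
python3 st.py
```

```text
box-frame tcp x -218.8 y -0.4 z 31.0 F along -0.5 lat 0.2 up -0.2 tau [-0.06 -0.05 -0.02] yaw 81.14 t 7.45 grip 59.4 29.99920427799225
```

send_rows(deltas=[40, -0.1, 0, 0, 0, 0, 0, 40, -0.2, 0, 0, 0, 0, 0, 40, -0.3, 0, 0, 0, 0, 0, 40, -0.4, 0, 0, 0, 0, 0, 40, -0.5, 0, 0, 0, 0, 0, 40, -0.6, 0, 0, 0, 0, 0])

```text
t: 8.05
position: [0.5542, 0.0462, 0.031]
ee_rot: [2.387, 2.043, -0.0]
force: [0.5, 0.3, -0.5]
grip_width: 0.688
grip_force: 30.0
```

```bash
python3 st.py
```

```text
box-frame tcp x -200.2 y -0.4 z 30.9 F along -0.0 lat 0.0 up -0.2 tau [-0.01 -0.09 -0.02] yaw 81.1 t 8.2 grip 59.4 29.999197125434875
```

send_rows(deltas=[40, -0.1, 0, 0, 0, 0, 0, 40, -0.2, 0, 0, 0, 0, 0, 40, -0.3, 0, 0, 0, 0, 0, 40, -0.4, 0, 0, 0, 0, 0, 40, -0.5, 0, 0, 0, 0, 0, 40, -0.6, 0, 0, 0, 0, 0, 40, -0.7, 0, 0, 0, 0, 0, 40, -0.8, 0, 0, 0, 0, 0])

```text
t: 9.0
position: [0.5506, 0.0232, 0.0311]
ee_rot: [-2.386, -2.044, -0.001]
force: [0.8, 4.2, 0.5]
grip_width: 0.678
grip_force: 30.0
```

```bash
python3 st.py
```

```text
box-frame tcp x -176.2 y -0.3 z 31.0 F along -2.0 lat 0.0 up 0.3 tau [ 0.07 -0.21  0.04] yaw 81.09 t 9.15 grip 59.3 29.998430907726288
```

send_rows(deltas=[40, -0.12, 0, 0, 0, 0, 0, 40, -0.24, 0, 0, 0, 0, 0, 40, -0.36, 0, 0, 0, 0, 0, 40, -0.48, 0, 0, 0, 0, 0, 40, -0.6, 0, 0, 0, 0, 0, 40, -0.72, 0, 0, 0, 0, 0, 40, -0.84, 0, 0, 0, 0, 0, 40, -0.96, 0, 0, 0, 0, 0])

```text
t: 9.95
position: [0.546, -0.0059, 0.031]
ee_rot: [2.387, 2.043, -0.0]
force: [-0.0, 3.6, 1.4]
grip_width: 0.679
grip_force: 30.0
```

```bash
python3 st.py
```

```text
box-frame tcp x -146.9 y -0.4 z 31.0 F along -1.4 lat 0.0 up 1.1 tau [-0.27 -0.1   0.04] yaw 81.07 t 10.1 grip 59.4 29.998889565467834
```

send_rows(deltas=[40, -0.12, 0, 0, 0, 0, 0, 40, -0.24, 0, 0, 0, 0, 0, 40, -0.36, 0, 0, 0, 0, 0, 40, -0.48, 0, 0, 0, 0, 0, 40, -0.6, 0, 0, 0, 0, 0, 40, -0.72, 0, 0, 0, 0, 0, 40, -0.84, 0, 0, 0, 0, 0, 40, -0.96, 0, 0, 0, 0, 0, 40, -1.06, 0, 0, 0, 0, 0, 40, -1.16, 0, 0, 0, 0, 0])

```text
t: 11.1
position: [0.5406, -0.0403, 0.031]
ee_rot: [2.387, 2.043, -0.0]
force: [0.9, 3.7, 1.6]
grip_width: 0.681
grip_force: 30.0
```

```bash
python3 st.py
```

```text
box-frame tcp x -112.3 y -0.3 z 31.0 F along -1.3 lat 0.4 up 1.5 tau [-0.24 -0.09  0.03] yaw 81.08 t 11.25 grip 59.6 29.99914973974228
```

send_rows(deltas=[40, -0.1, 0, 0, 0, 0, 0, 40, -0.2, 0, 0, 0, 0, 0, 40, -0.3, 0, 0, 0, 0, 0, 40, -0.3, 0, 0, 0, 0, 0])

```text
t: 11.65
position: [0.5392, -0.05, 0.031]
ee_rot: [2.387, 2.042, -0.001]
force: [0.3, 0.6, 2.4]
grip_width: 0.68
grip_force: 30.0
```

```bash
python3 st.py
```

```text
box-frame tcp x -103.1 y -0.3 z 31.0 F along 0.3 lat -0.2 up 1.8 tau [-0.26 -0.05  0.  ] yaw 81.1 t 11.8 grip 59.2 29.999313354492188
```

send_rows(deltas=[87, 0, 0, 0, 0, 0, 0, 87, 0, 0, 0, 0, 0, 0, 87, 0, 0, 0, 0, 0, 0, 87, 0, 0, 0, 0, 0, 0, 87, 0, 0, -0.8, 0, 0, 0, 87, 0, 0, -1.6, 0, 0, 0, 0, 0.7, 0, -1.6, 0, 0, 0, 0, 1.5, 0, -1.6, 0, 0, 0, 0, 1.5, 0, -1.6, 0, 0, 0, 0, 1.5, 0, -1.6, 0, 0, 0, 0, 1.5, 0, -1.6, 0, 0, 0, 0, 1.5, 0, -1.6, 0, 0, 0])

```text
t: 13.0
position: [0.546, -0.0057, 0.0787]
ee_rot: [2.388, 2.041, -0.001]
force: [0.2, 0.3, 0.6]
grip_width: 0.541
grip_force: 0.0
```

```bash
python3 st.py
python3 - <<'E'
from h import *
t=np.ascontiguousarray(manip.read_camera("wrist")[...,::-1]);cv2.imwrite("pics/w5.png",t)
d=np.ascontiguousarray(manip.read_camera("side")[...,::-1])
cv2.imwrite("pics/v5.png",np.vstack([cv2.resize(t[100:350,140:500],(640,300)),cv2.resize(d[130:280,230:470],(640,300),interpolation=3)]))
E
```

```text
box-frame tcp x -148.2 y -0.4 z 78.8 F along -0.0 lat 0.3 up 0.1 tau [-0.01 -0.11 -0.03] yaw 81.07 t 13.15 grip 34.7 0.0
```

View pics/v5.png

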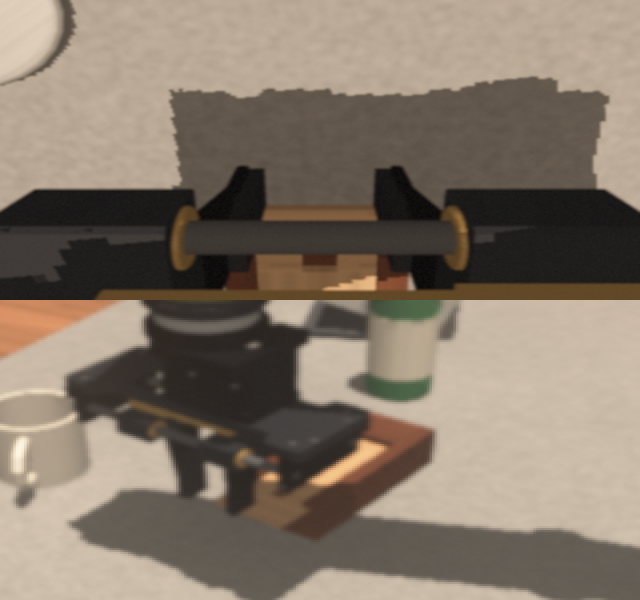

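The lid sits in the grooves with its trailing end sticking out. I'll finish closing the fingers, lower them behind it and approach.

send_rows(deltas=[0, 0, 0, 0, 0, 0, 0, 0, 0, 0, 0, 0, 0, 0, 0, 0, 0, 0, 0, 0, 0, 0, 0, 0, 0.6, 0, 0, 0, 0, 0, 0, 1.29, 0, 0, 0, 0, 0, 0, 1.29, 0, 0, 0, 0, -0.2, 0, 1.29, 0, 0, 0, 0, -0.4, 0, 1.29, 0, 0, 0, 0, -0.6, 0, 1.29, 0, 0, 0, 0, -0.6, 0, 1.29, 0, 0, 0])

```text
t: 14.25
position: [0.5438, -0.024, 0.041]
ee_rot: [2.388, 2.039, -0.0]
force: [-0.1, -0.5, 0.7]
grip_width: 0.006
grip_force: 0.0
```

```bash
python3 st.py
```

```text
box-frame tcp x -130.2 y 0.1 z 40.9 F along 0.3 lat -0.0 up 0.5 tau [ 0.01 -0.1   0.08] yaw 81.11 t 14.4 grip 0.5 0.0
```

send_rows(deltas=[0, -0.05, 0, 0.03, 0, 0, 0, 0, -0.1, 0, 0.03, 0, 0, 0, 0, -0.15, 0, 0.03, 0, 0, 0, 0, -0.2, 0, 0.03, 0, 0, 0, 0, -0.25, 0, 0.03, 0, 0, 0, 0, -0.3, 0, 0.03, 0, 0, 0])

```text
t: 15.0
position: [0.5421, -0.03, 0.0394]
ee_rot: [-2.385, -2.044, -0.001]
force: [0.8, 3.6, -0.2]
grip_width: 0.002
grip_force: 1.9
```

```bash
python3 st.py
```

```text
box-frame tcp x -122.8 y -0.5 z 39.4 F along -3.4 lat 0.1 up -0.4 tau [ 0.78 -0.15 -0.02] yaw 81.14 t 15.15 grip 0.9 1.684227827936411
```

send_rows(deltas=[0, -0.05, 0, 0, 0, 0, 0, 0, -0.1, 0, 0, 0, 0, 0, 0, -0.15, 0, 0, 0, 0, 0, 0, -0.2, 0, 0, 0, 0, 0])

```text
t: 15.55
position: [0.5411, -0.037, 0.0394]
ee_rot: [-2.386, -2.043, -0.0]
force: [1.0, 4.6, -0.8]
grip_width: 0.004
grip_force: 2.1
```

```bash
python3 st.py
```

```text
box-frame tcp x -115.9 y -0.4 z 39.3 F along -3.7 lat 0.0 up -0.4 tau [ 0.61 -0.15  0.02] yaw 81.11 t 15.7 grip 0.3 1.3827802799642086
```

send_rows(deltas=[0, -0.04, 0, 0, 0, 0, 0, 0, -0.08, 0, 0, 0, 0, 0, 0, -0.12, 0, 0, 0, 0, 0, 0, -0.16, 0, 0, 0, 0, 0])

```text
t: 16.1
position: [0.5403, -0.042, 0.0394]
ee_rot: [2.386, 2.043, -0.0]
force: [-0.3, 3.0, -1.4]
grip_width: 0.003
grip_force: 1.6
```

```bash
python3 st.py
```

```text
box-frame tcp x -110.8 y -0.4 z 39.3 F along -2.1 lat -0.3 up -1.4 tau [ 0.34 -0.16  0.  ] yaw 81.1 t 16.25 grip 0.6 0.7802979508414865
```

send_rows(deltas=[0, -0.03, 0, 0, 0, 0, 0, 0, -0.06, 0, 0, 0, 0, 0, 0, -0.1, 0, 0, 0, 0, 0])

```text
t: 16.55
position: [0.5399, -0.0457, 0.0395]
ee_rot: [2.386, 2.042, -0.002]
force: [-0.4, -0.1, -0.8]
grip_width: 0.004
grip_force: 0.0
```

```bash
python3 st.py
```

```text
box-frame tcp x -107.3 y -0.2 z 39.5 F along 0.4 lat -0.1 up -0.1 tau [-0.08 -0.06  0.  ] yaw 81.08 t 16.7 grip 0.4 0.0
```

send_rows(deltas=[0, -0.03, 0, 0, 0, 0, 0, 0, -0.06, 0, 0, 0, 0, 0])

```text
t: 16.9
position: [0.5398, -0.0467, 0.0395]
ee_rot: [2.386, 2.043, 0.0]
force: [0.3, -0.1, 0.6]
grip_width: 0.01
grip_force: 0.2
```

```bash
python3 st.py
```

```text
box-frame tcp x -106.5 y -0.2 z 39.5 F along -0.3 lat 0.3 up 0.3 tau [ 0.01 -0.05 -0.01] yaw 81.12 t 17.05 grip 0.3 0.0
```

send_rows(deltas=[0, -0.03, 0, 0, 0, 0, 0, 0, -0.06, 0, 0, 0, 0, 0, 0, -0.06, 0, 0, 0, 0, 0])

```text
t: 17.35
position: [0.5394, -0.0484, 0.0394]
ee_rot: [2.387, 2.043, -0.0]
force: [-0.3, -0.7, 0.9]
grip_width: 0.004
grip_force: 0.0
```

```bash
python3 st.py
```

```text
box-frame tcp x -104.7 y -0.4 z 39.4 F along 0.5 lat 0.1 up -0.0 tau [-0.   -0.11  0.02] yaw 81.13 t 17.5 grip 0.6 0.0
```

send_rows(deltas=[0, -0.03, 0, 0, 0, 0, 0, 0, -0.06, 0, 0, 0, 0, 0, 0, -0.06, 0, 0, 0, 0, 0])

```text
t: 17.8
position: [0.5392, -0.0494, 0.0394]
ee_rot: [-2.386, -2.043, -0.001]
force: [0.1, 1.4, 0.4]
grip_width: 0.005
grip_force: 1.0
```

```bash
python3 st.py
```

```text
box-frame tcp x -103.7 y -0.4 z 39.4 F along -1.9 lat -0.2 up 0.0 tau [ 0.57 -0.09 -0.03] yaw 81.15 t 17.95 grip 0.1 1.194225288927555
```

send_rows(deltas=[0, -0.03, 0, 0, 0, 0, 0, 0, -0.06, 0, 0, 0, 0, 0, 0, -0.06, 0, 0, 0, 0, 0])

```text
t: 18.25
position: [0.5392, -0.0499, 0.0395]
ee_rot: [-2.385, -2.043, -0.003]
force: [0.8, 4.7, -0.6]
grip_width: 0.003
grip_force: 2.9
```

```bash
python3 st.py
```

```text
box-frame tcp x -103.2 y -0.4 z 39.5 F along -5.2 lat 0.4 up -0.3 tau [ 1.31 -0.26 -0.01] yaw 81.2 t 18.4 grip 0.4 2.8449201956391335
```

send_rows(deltas=[0, -0.03, 0, 0, 0, 0, 0, 0, -0.06, 0, 0, 0, 0, 0, 0, -0.06, 0, 0, 0, 0, 0])

```text
t: 18.7
position: [0.5391, -0.0502, 0.0396]
ee_rot: [-2.383, -2.044, -0.006]
force: [1.5, 7.7, -0.0]
grip_width: 0.001
grip_force: 4.2
```

```bash
python3 st.py
```

```text
box-frame tcp x -103.0 y -0.4 z 39.6 F along -8.0 lat 0.1 up 0.5 tau [ 1.88 -0.3   0.01] yaw 81.25 t 18.85 grip 0.2 4.136002063751221
```

Dead stop at about 8 N, so the lid is caught. I'll back off, lift clear and check.

send_rows(deltas=[0, 0.3, 0, 0, 0, 0, 0, 0, 1.0, 0, 0, 0, 0, 0, 0, 1.5, 0, -1, 0, 0, 0, 0, 2.0, 0, -2.5, 0, 0, 0, 0, 3.0, 0, -4, 0, 0, 0, 0, 4.0, 0, -4.5, 0, 0, 0, 0, 4.0, 0, -4.5, 0, 0, 0, 0, 4.0, 0, -4.5, 0, 0, 0])

```text
t: 19.65
position: [0.5572, 0.0648, 0.1747]
ee_rot: [2.384, 2.043, -0.001]
force: [0.0, -0.8, -0.1]
grip_width: 0.005
grip_force: 0.0
```

```bash
python3 st.py
python3 - <<'E'
from h import *
t=np.ascontiguousarray(manip.read_camera("wrist")[...,::-1])
d=np.ascontiguousarray(manip.read_camera("top")[...,::-1])
cv2.imwrite("pics/v6.png",np.vstack([cv2.resize(t[130:300,220:420],(700,300),interpolation=3),cv2.resize(d[170:260,290:500],(700,300),interpolation=3)]))
E
```

```text
box-frame tcp x -218.3 y -0.5 z 173.9 F along 0.6 lat 0.0 up -0.3 tau [-0.09 -0.1   0.01] yaw 81.0 t 19.8 grip 0.4 0.0
```

View pics/v6.png

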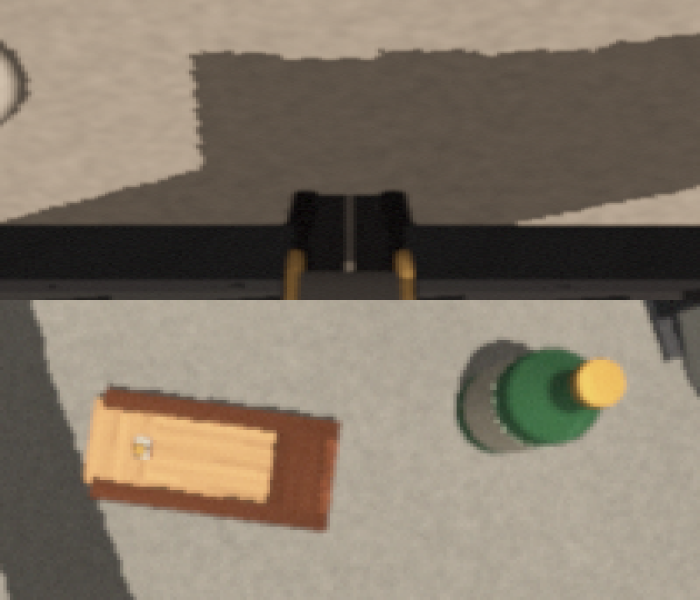

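The top view shows the lid in the grooves, with the brass pin visible in its hole at crop pixel (142,448). Its trailing end is just outside the box and the robot is clear.

```bash
python3 -c "
from cell import manip
print(manip.hand_in())"
```

```text
the job is handed in; nothing more can be done
None
```

The lid is on and was handed in: it stopped dead at about 8 N with the brass pin showing up in its hole, and the bottle, cup and coaster were left alone (no verdict came back at hand-in).

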